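Reload the gift-wrap tape dispensers

ROBOT

A 7-joint arm with a two-finger parallel gripper is mounted at the origin on a cart in front of the work surface, level with it; the furniture and walls round the work are solid. World frame = base frame: x ahead of the robot, y to its left, z up, the work surface at z = 0. Lengths are in mm, angles in rad, forces in N, time in s.
With the tool pointing down it reaches from about 400 to 875 mm from the base axis. Payload 19.3 kg.
Tool frame: the origin (TCP) lies at the very end of the fingers, on their centre line; the grasp point (between the pads) lies 19 mm behind it (grip_point_offset is the z of the grasp point in the tool frame, in mm); z points along the fingers, y is the line along which they close (so a half turn about z gives the same grasp; the last joint's range is limited). The gripper opens to 85 mm and grips with 20 to 120 N. Pads are 22 mm wide; open, the fingers measure 114 mm over their backs; the gripper's body (76 mm by 85 mm) begins 54 mm behind the grasp point. The pads swing forward as they close: fully open they stand 13 mm farther back than shut.
Start: joints at [-1.198, 0.521, -0.036, 1.599, 0.021, 1.021, -0.113], TCP at [267.811, 564.705, 231.291] pointing down, gripper open.
Joint ranges: [-2.91, 2.91], [-0.3, 2.13], [-1.5, 1.42], [0.17, 2.43], [-1.26, 4.41], [0.16, 1.93], [-2.52, 2.52]. Speed limits (rad/s): [1.89, 1.89, 2.39, 2.39, 3.01, 3.01, 3.01].

INTERFACE

Orientations are given as a 3x3 rotation matrix whose columns are the frame's x, y, z axes.
In Python, from workcell import movep, movel, goto_joints, open_gripper, clamp, wait, inverse_kinematics, read_state, camera, PlanningError, finish_job, grip_point_offset gives the robot as it stands. Calls block until the motion is done:
- movep(position, orientation): joint-space move of the TCP to a pose.
- movel(position, frame=None, max_speed=150, guard=None): straight line of the TCP; frame=None keeps the orientation; max_speed is the mean speed in mm/s. With guard (N) it stops when the force on the tool has changed by that much, and returns True; else False.
- goto_joints(angles): joint-space move.
- open_gripper() and clamp(): open the fingers fully, or close them until they stop; the grip force is fixed at half the most.
- wait(seconds).
- inverse_kinematics(position, orientation): joint angles nearest the present ones, or None.
- read_state(): the state.
- camera(name): name is "scene" or "top"; returns a dict with "image" (384x512x3 uint8, blue, green, red), "range_z" (384x512 float32, mm along the optical axis (not along the pixel's ray), 0 where there is no reading), "fx", "fy", "cx", "cy" (pixels), "cam_to_world" (4x4, takes a point from camera to world coordinates). Camera axes: x right, y up, looking along -z (the intrinsics and any distortion apply to the point x, -y, -z); pixel columns grow to the right and rows downward; lengths in mm; the calibration is good to about 2 mm. A picture is of the moment at which its call begins.
A pose or a line that the arm cannot do raises PlanningError and nothing moves.
- finish_job(): hands the job in; it is judged then, once.
The state is a dict: "time": time; "qpos": joint angles; "qvel": joint speeds; "joint_efforts": joint torques, N m; "eef_pos": TCP position; "tool_rot": TCP orientation; "ft_force": force on the tool from outside, world axes, zero at the start; "torque": the same for the moment, N m; "finger_gap": finger opening in mm; "gripper_force": force on a finger pad.
Only numpy, scipy, OpenCV 4.12 (cv2) and the standard library are available. Lean on these libraries where they do the work, as an engineer would, in place of code of your own. Each camera call takes 0.05 s, during which the arm holds its last target. There are 200 camera calls.

TASK

Reload the three tape dispensers for gift wrapping: clear the spent core out of the widest one into the steel tub, and load each fresh roll from the wooden rack into the dispenser of its own width, with both ends of its spindle resting down in the notches of the two cheeks. Leave the two loose rolls of decorative tape lying where they are.

Things in the scene. Friction and masses are not known exactly. Their poses are not given: they have to be found in the camera images.
- narrow_roll: NARROW roll of white tape: 60 mm diameter, 15 mm wide; 8 mm steel spindle stands out 9 mm beyond each flat side. Origin at its centre, own y = spindle axis (level; any turn about y). Stands upright across two dowels of a low wooden rack (78 x 266 mm, end boards 38 mm high), centre 47 mm above the table; rolls 80 mm apart in any order. Grip from above across the width, above the spindle. 50 g
- middle_roll: MIDDLE roll of white tape: 25 mm wide, else like narrow_roll (60 mm diameter, spindle 8 mm diameter standing out 9 mm each side; origin at centre, own y = spindle axis); stands in the same rack, centre 47 mm above the table. 60 g
- wide_roll: WIDE roll of white tape: 38 mm wide, else like narrow_roll (60 mm diameter, spindle 8 mm diameter standing out 9 mm each side; origin at centre, own y = spindle axis); stands in the same rack, centre 47 mm above the table. 90 g
- spent_core: spent brown cardboard core without tape: 34 mm diameter, 38 mm wide, 8 mm spindle standing out 9 mm each side; origin at its centre, own y = spindle axis. It sits in the notches of wide_dispenser, where the wide roll must go; its top 12 mm stand above the cheeks and can be gripped from above across the 38 mm width. 40 g
- narrow_dispenser: grey dispenser for the 15 mm roll, fixed. Origin on the table below the seated spindle; x away from the toothed nose, y along the spindle. Two cheeks 6 mm thick, 72 mm long, tops 49 mm up, clear gap 23 mm (roll + 8). Open V notch in each cheek at x = 0, 18 mm wide at the top; seated spindle centre 44 mm above the origin. Base x -62 to +44 mm; nose 38 mm high, x -61 to -49 mm
- middle_dispenser: grey dispenser for the 25 mm roll, fixed: clear gap between the cheeks 33 mm; all else (origin, axes, heights, notches, length) as narrow_dispenser
- wide_dispenser: grey dispenser for the 38 mm roll, fixed: clear gap between the cheeks 46 mm; all else as narrow_dispenser; the spent core sits in it at the start
- waste_tub: round open steel tub, fixed, 100 mm across the rim, 48 mm high, inner floor about 5 mm up; origin at the centre of its underside. The spent core goes in it. (Behind the work a higher table's edge begins at x = 0.62 m, its top 0.32 m up: keep the wrist clear of it when swinging across.)
- washi_green: loose roll of green decorative tape lying flat, 48 mm diameter, 15 mm high, no spindle; origin at the centre of its underside. Not to be moved
- washi_red: loose roll of coral red decorative tape lying flat, 48 mm diameter, 15 mm high, no spindle; origin at the centre of its underside. Not to be moved

How it is judged:
By the outcome, as a careful person would: the job done as asked, in the order asked, and still so for the second after the job is handed in, with the robot touching nothing.
It also fails if it takes over 136 s, if anything falls off the work surface, if the arm or the gripper's body presses on something with over 40 N, if the wrist force passes 120 N, or if a joint passes its speed limit or range.

## Working session

There is one attempt and no reset: what is moved stays moved. The work goes in short steps, each a Python script; the robot and the scene stay as the last script left them, time stands still between calls to the robot, and variables do not carry over. Pictures are saved under pics/ and viewed, at most 14 in all, crops included, and the job is handed in when it is done.

```bash
mkdir -p pics; python3 - <<'E'
from workcell import *
import cv2,numpy as np,pickle
for n in("top","scene"):
    c=camera(n); pickle.dump(c,open(f'{n}0.pkl','wb'))
    cv2.imwrite(f'pics/{n}0.png',cv2.resize(c['image'],(800,600)))
    print(n,c['fx'],c['cx'],c['cy'],np.round(c['cam_to_world'],3).tolist(),[k for k in c])
s=read_state();print(s['time'],s['tool_rot'],grip_point_offset)
E
```

```text
top 368.409323312157 252.97142510781407 187.63702827004806 [[0.0, 0.986, -0.165, 386.449], [-1.0, 0.001, 0.008, 7.977], [0.008, 0.165, 0.986, 943.465], [0.0, 0.0, 0.0, 1.0]] ['image', 'range_z', 'fx', 'fy', 'cx', 'cy', 'cam_to_world']
scene 417.6690971696514 259.0601404866867 189.3630788067211 [[0.824, 0.28, -0.493, -21.024], [-0.567, 0.433, -0.701, -819.779], [0.017, 0.857, 0.515, 687.621], [0.0, 0.0, 0.0, 1.0]] ['image', 'range_z', 'fx', 'fy', 'cx', 'cy', 'cam_to_world']
0.1 [[-9.03560135e-01  4.28461121e-01 -3.86822839e-04]
 [ 4.28461291e-01  9.03559631e-01 -9.56200924e-04]
 [-6.01774180e-05 -1.02972365e-03 -9.99999468e-01]] -18.700000000000003
```

View pics/top0.png

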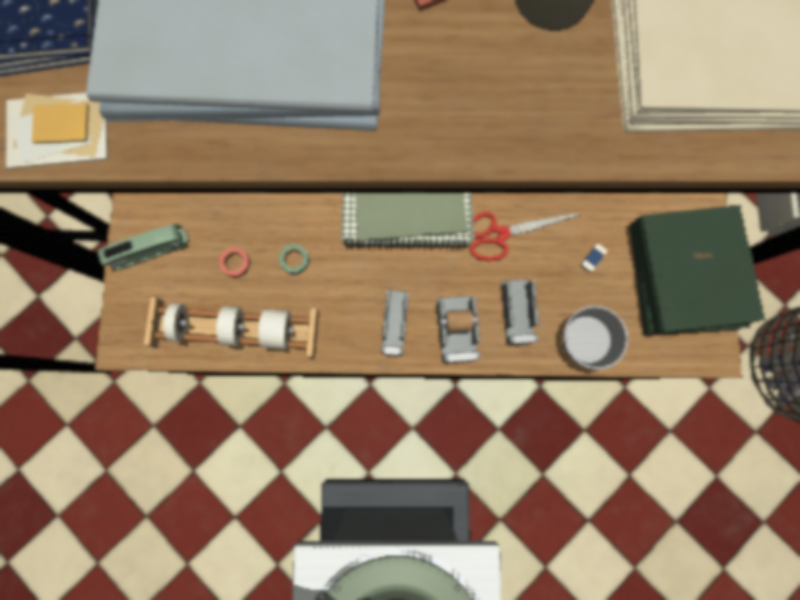

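View pics/scene0.png

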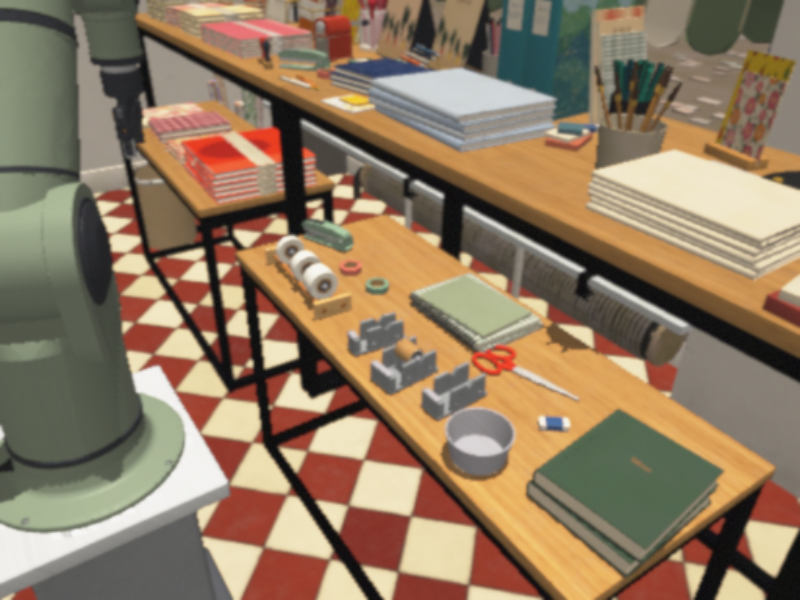

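The top view (800x600 pixels) shows the rack with the narrow (172,322), middle (229,327) and wide (274,330) rolls. The dispensers are narrow (395,322), wide with the core (459,328) and middle (520,310), with the tub at (594,338). The washi rolls are at (234,262) and (294,259). Next I'll make a metric ortho view from both cameras.

```bash
cat > vis.py <<'E'
import numpy as np,cv2,pickle
def cloud(c):
    d=c['range_z'];v,u=np.indices(d.shape)
    P=np.stack([(u-c['cx'])/c['fx']*d,-(v-c['cy'])/c['fy']*d,-d,np.ones_like(d)],-1)@np.array(c['cam_to_world']).T
    P=P[...,:3];P[d<=0]=np.nan
    return P
def ortho(c,x0,x1,y0,y1,z,s):
    # image resampled on plane at height z: rows = x descending, cols = y descending
    xs=np.arange(x1,x0,-1/s);ys=np.arange(y1,y0,-1/s)
    X,Y=np.meshgrid(xs,ys,indexing='ij')
    W=np.stack([X,Y,np.full_like(X,z),np.ones_like(X)],-1)@np.linalg.inv(np.array(c['cam_to_world'])).T
    u=c['cx']+c['fx']*W[...,0]/-W[...,2];v=c['cy']+c['fy']*-W[...,1]/-W[...,2]
    im=cv2.remap(c['image'],u.astype(np.float32),v.astype(np.float32),cv2.INTER_CUBIC)
    for t in range(int(np.ceil(y0/50))*50,int(y1)+1,50):
        k=int((y1-t)*s);cv2.line(im,(k,0),(k,im.shape[0]),(0,255,255),1);cv2.putText(im,str(t),(k+2,10),0,.4,(0,0,255))
    for t in range(int(np.ceil(x0/50))*50,int(x1)+1,50):
        k=int((x1-t)*s);cv2.line(im,(0,k),(im.shape[1],k),(0,255,255),1);cv2.putText(im,str(t),(2,k-2),0,.4,(0,0,255))
    return im
E
python3 - <<'E'
from vis import *
c=pickle.load(open('top0.pkl','rb'));s=pickle.load(open('scene0.pkl','rb'))
a=ortho(c,370,510,110,480,47,2.15);b=ortho(c,370,510,-300,70,49,2.15)
cv2.imwrite('pics/o1.png',np.vstack([a,b])[:600,:800])
P=cloud(c)
t=P[220:225,150:160,2] 
for n,k in(('top',c),('scene',s)):
    P=cloud(k).reshape(-1,3);m=(P[:,0]>380)&(P[:,0]<560)&(P[:,1]>-350)&(P[:,1]<450)&(abs(P[:,2])<6)
    print(n,m.sum(),np.median(P[m,2]))
    # heightmap image
    q=P[(P[:,0]>370)&(P[:,0]<510)&(P[:,1]>-330)&(P[:,1]<480)&(P[:,2]>25)&(P[:,2]<90)]
    H=np.zeros((290,800,3),np.uint8)
    for x,y,z in q[np.argsort(q[:,2])]:
        cv2.circle(H,(int((480-y)*1),int((510-x)*2)),1,tuple(int(i) for i in cv2.applyColorMap(np.uint8([[min(255,(z-25)*4)]]),cv2.COLORMAP_JET)[0,0]),-1)
    cv2.imwrite(f'pics/h_{n}.png',H)
cv2.imwrite('pics/h.png',np.vstack([cv2.imread('pics/h_top.png'),cv2.imread('pics/h_scene.png')]))
E
```

```text
top 12446 -0.5215626540624498
scene 4355 1.2321159404790478
```

View pics/o1.png

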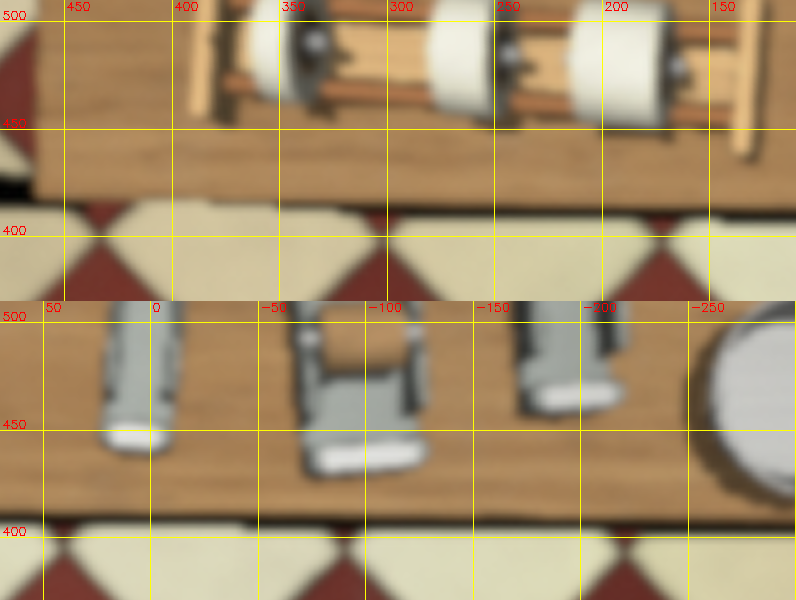

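View pics/h.png

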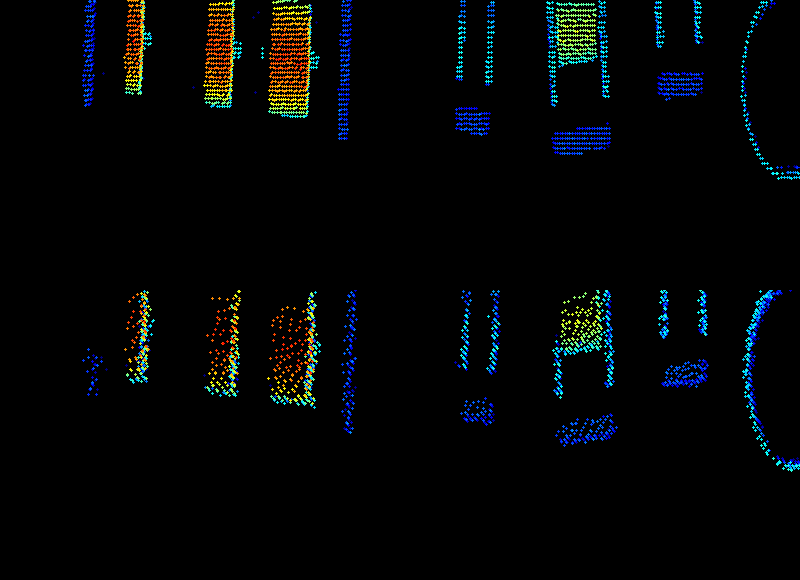

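The ortho and height maps show clean depth on the rolls, cheek tops, noses and core. I'll fit models to that depth next.

```bash
cat > fit.py <<'E'
from vis import *
from scipy.optimize import least_squares
def sel(P,x,y,z):
    return P[(P[:,0]>x[0])&(P[:,0]<x[1])&(P[:,1]>y[0])&(P[:,1]<y[1])&(P[:,2]>z[0])&(P[:,2]<z[1])]
def cyl(Q,r,n=6):
    # axis: yaw a (0 => world y), passing through x0 at mean y, height z0
    m=Q.mean(0)
    f=lambda p:np.hypot((Q[:,0]-p[0])*np.cos(p[2])+(Q[:,1]-m[1])*np.sin(p[2]),Q[:,2]-p[1])-r
    o=least_squares(f,[m[0],m[2]-r+5,0],loss='soft_l1',f_scale=1);p=o.x;k=abs(f(p))<2.5
    s=-(Q[:,0]-p[0])*np.sin(p[2])+(Q[:,1]-m[1])*np.cos(p[2])
    lo,hi=np.percentile(s[k],[2,98]);c=(s[k].min()+s[k].max())/2
    return np.array([p[0]-c*np.sin(p[2]),m[1]+c*np.cos(p[2]),p[1],p[2]]),np.ptp(s[k]),k.sum(),np.abs(f(p)[k]).mean()
E
python3 - <<'E'
from fit import *
np.set_printoptions(precision=2,suppress=True)
T=pickle.load(open('top0.pkl','rb'));S=pickle.load(open('scene0.pkl','rb'))
fig=[]
for n,c in(('top',T),('scene',S)):
    P=cloud(c).reshape(-1,3);P=P[np.isfinite(P).all(1)]
    print(n)
    for nm,y in(('narrow',(325,370)),('middle',(235,295)),('wide',(160,225))):
        print(nm,*cyl(sel(P,(430,540),y,(52,90)),30))
    print('core',*cyl(sel(P,(430,560),(-115,-70),(50.5,75)),17))
    H=np.zeros((560,800,3),np.uint8)
    q=sel(P,(420,560),(-330,70),(30,80))
    for x,y,z in q[np.argsort(q[:,2])]:
        cv2.circle(H,(int((70-y)*2),int((560-x)*4)),2,tuple(int(i) for i in cv2.applyColorMap(np.uint8([[min(255,max(0,(z-30)*7))]]),cv2.COLORMAP_JET)[0,0]),-1)
    for t in range(50,-301,-50):cv2.putText(H,str(t),(int((70-t)*2),12),0,.4,(255,255,255))
    for t in range(425,560,25):cv2.putText(H,str(t),(0,int((560-t)*4)),0,.4,(255,255,255))
    if n=='top':cv2.imwrite('pics/hd.png',H)
E
```

```text
top
narrow [492.11 344.88  44.47  -0.06] 17.65715206120248 148 0.9821539758264669
middle [486.41 260.    45.28  -0.09] 26.550270423711005 244 0.8691261023650252
wide [481.51 190.12  45.41  -0.07] 38.39366582286684 368 0.9248413856857737
core [494.74 -94.21  43.06   0.06] 41.910055126118024 177 0.9239161060738829
scene
narrow [492.07 341.59  41.06  -0.02] 22.181695264434886 33 1.1159754610193042
middle [486.16 256.9   43.79  -0.03] 30.594078524253796 59 1.13467658088131
wide [481.45 186.53  44.97  -0.11] 45.704965112404544 105 1.1649377415952031
core [496.14 -94.7   45.     0.07] 39.04326651744078 95 0.9366254468021536
```

View pics/hd.png

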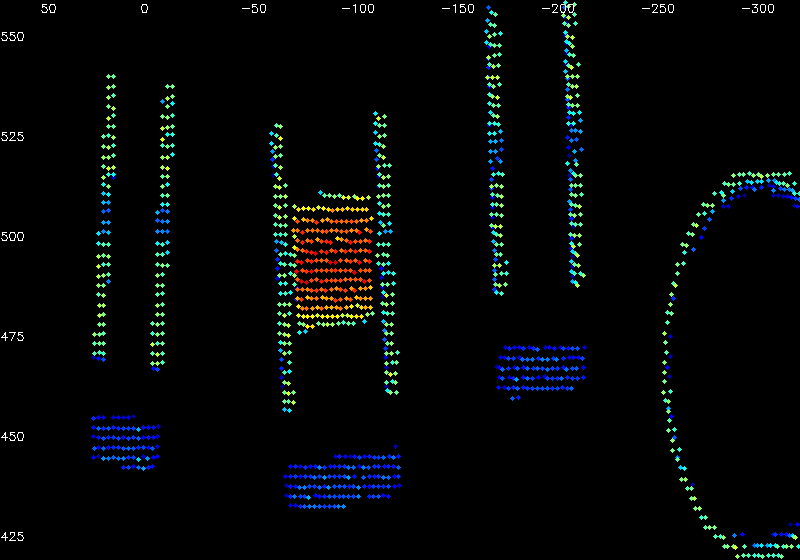

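```bash
python3 - <<'E'
from fit import *
np.set_printoptions(precision=2,suppress=True)
for n in('top','scene'):
    c=pickle.load(open(n+'0.pkl','rb'))
    P=cloud(c).reshape(-1,3);P=P[np.isfinite(P).all(1)]
    print(n)
    for nm,yc,xc,g,yaw0 in(('narrow',4,504,23,.09),('wide',-93,494,46,.06),('middle',-189,522,33,.03)):
        a=yaw0
        for it in range(3):
            R=np.array([[np.cos(a),-np.sin(a)],[np.sin(a),np.cos(a)]])
            Q=sel(P,(xc-75,xc+50),(yc-50,yc+50),(20,75));L=(Q[:,:2]-[xc,yc])@R
            h=(g+6)/2;ch=(abs(abs(L[:,1])-h)<6)&(abs(L[:,0])<42)&(Q[:,2]>40)&(Q[:,2]<54)
            l=ch&(L[:,1]>0);r=ch&(L[:,1]<0)
            fl=np.polyfit(L[l,0],L[l,1],1);fr=np.polyfit(L[r,0],L[r,1],1)
            da=(fl[0]+fr[0])/2
            no=(abs(L[:,0]+55)<14)&(Q[:,2]>33)&(Q[:,2]<43)&(abs(L[:,1])<40)
            dx1=(L[ch,0].min()+L[ch,0].max())/2; dx2=L[no,0].mean()+55
            dy=(fl[1]+fr[1])/2
            if it<2:
                a+=np.arctan(da); d=R@[0,dy];xc+=d[0];yc+=d[1]
        d1=R@[dx1,0];d2=R@[dx2,0]
        print(nm,'yaw',round(a,3),fl[0]-fr[0],'gap',fl[1]-fr[1]-6,'by cheeks',[xc+d1[0],yc+d1[1]],'by nose',[xc+d2[0],yc+d2[1]],'len',np.ptp(L[ch,0]),'ztop',np.percentile(Q[ch,2],[50,90]),'nose y',L[no,1].mean())
    Q=sel(P,(400,540),(-360,-235),(42,56))[:,:2]
    o=least_squares(lambda p:np.hypot(*(Q-p[:2]).T)-p[2],[470,-300,48],loss='soft_l1');print('tub',o.x)
E
```

```text
top
narrow yaw -0.093 -0.00169578982792239 gap 22.94307104386078 by cheeks [np.float64(504.93774755824455), np.float64(2.7998602926693077)] by nose [np.float64(503.98989846080707), np.float64(2.8886191574759077)] len 69.95722850291875 ztop [47.28 49.87] nose y -0.8123723063117544
wide yaw 0.088 -0.001495330068612973 gap 45.48769982736743 by cheeks [np.float64(495.1717115777238), np.float64(-97.02897169900413)] by nose [np.float64(494.57454708306784), np.float64(-97.08153237289376)] len 71.55968214722628 ztop [47.25 49.54] nose y 0.6733580207219149
middle yaw 0.054 0.004283655079208699 gap 32.91617214728598 by cheeks [np.float64(522.9505055288718), np.float64(-197.00812067572556)] by nose [np.float64(522.5935647871682), np.float64(-197.02753243900267)] len 70.80203048679148 ztop [47.   49.87] nose y 0.3418039375635702
tub [ 468.83 -310.25   47.64]
scene
narrow yaw -0.083 0.011677388905948358 gap 22.587606097057694 by cheeks [np.float64(506.13532258729), np.float64(-1.347611569759283)] by nose [np.float64(503.93655814937557), np.float64(-1.164194953802037)] len 71.91147241750332 ztop [45.91 50.28] nose y -2.0015440481878755
wide yaw 0.039 0.00861652052968331 gap 44.821699695629995 by cheeks [np.float64(496.398134177036), np.float64(-98.98040676928073)] by nose [np.float64(494.0897272286586), np.float64(-99.06994052826107)] len 74.56872291304927 ztop [47.78 50.78] nose y -7.079730853287856Traceback (most recent call last):
  File "<stdin>", line 14, in <module>
    raise TypeError("expected non-empty vector for x")
TypeError: expected non-empty vector for x
```

```bash
cat > rob.py <<'E'
from workcell import *
import numpy as np
def R(a):
    y=np.array([-np.sin(a),np.cos(a),0]);z=np.array([0,0,-1.]);return np.stack([np.cross(y,z),y,z],1)
def st(m=''):
    s=read_state();print(m,'t',round(s['time'],2),'p',np.round(s['eef_pos'],1),'gap',round(s['finger_gap'],1),'F',np.round(s['ft_force'],1),'gf',np.round(s['gripper_force'],1));return s
def at(x,y,z,a=None,v=200,guard=None):
    return movel([x,y,z],None if a is None else R(a),max_speed=v,guard=guard)
E
python3 - <<'E'
from rob import *
from fit import *
at(430,250,180,0.08,250);at(495,-98,120,0.08,250);at(495,-98,70,v=150)
print(at(495,-98,49.5,v=60,guard=8));st('down')
clamp();s=st('clamped')
open_gripper();st('open');at(495,-98,100,v=150);at(440,60,170,v=250)
for n in('top','scene'):
    c=camera(n);pickle.dump(c,open(n+'1.pkl','wb'))
    P=cloud(c).reshape(-1,3);P=P[np.isfinite(P).all(1)]
    q=sel(P,(430,560),(-130,-60),(52,75))
    print(n,*cyl(q,17),len(q))
    q=sel(P,(484,506),(-130,-60),(55,75));print(np.percentile(q[:,1],[0,2,98,100]))
st()
E
```

```text
False
down t 4.24 p [494.9 -98.   49.3] gap 84.9 F [0.  0.6 0.3] gf 0.0
clamped t 4.75 p [495.2 -98.1  49.8] gap 36.1 F [-0.7 -0.9  4.9] gf 59.5
open t 5.29 p [495.  -98.   49.5] gap 85.6 F [-0.6  0.8  0.1] gf 0.0
top [ 4.95193551e+02 -9.69048725e+01  4.31178568e+01  6.83449124e-02] 37.36763371228191 166 0.9626426300889696 182
[-115.31111213 -115.11408646  -78.67598146  -78.52054947]
scene [ 4.95824408e+02 -1.01174519e+02  4.44639667e+01  3.66446644e-02] 41.36877249672835 110 0.9800836979732589 127
[-122.19847462 -120.30965772  -81.46638423  -80.90532378]
 t 6.75 p [440.   58.7 169.4] gap 85.3 F [-0.1 -0.8 -0.6] gf 0.0
```

The fingertip calibration shows the top camera reads about 1.2 mm high in y. I'll apply that and move the core.

```bash
python3 - <<'E'
from rob import *
import cv2
at(495,-98.2,100,0.08,250);at(495,-98.2,49.5,v=100);clamp();st('grip')
at(495,-98.2,130,v=80);st('lifted');at(469,-311,130,v=200);at(469,-311,62,v=100);st('over tub')
open_gripper();wait(.3);at(469,-311,130,v=150);at(440,-60,190,v=250)
st();c=camera('scene');cv2.imwrite('pics/s2.png',cv2.resize(c['image'][190:330,180:360],(720,560),interpolation=2))
E
```

```text
grip t 8.79 p [495.2 -98.3  49.9] gap 36.1 F [-1.   0.3  6.9] gf 59.2
lifted t 9.95 p [494.7 -98.2 129.6] gap 35.8 F [ 0.6  0.8 -0.6] gf 59.9
over tub t 12.01 p [ 469.3 -311.1   62.4] gap 36.0 F [-0.4 -0.2 -0.3] gf 59.9
 t 14.64 p [439.8 -60.9 189.6] gap 85.4 F [-0.3  0.8 -1.6] gf 0.0
```

View pics/s2.png

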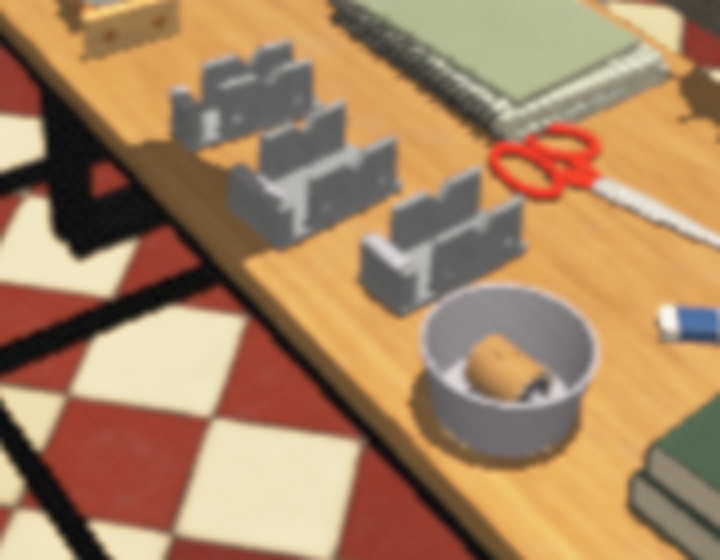

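The core lies in the tub (at 510,368). Next is the wide roll.

```bash
cat >> rob.py <<'E'
def pick(x,y,a):
    at(440,y-60,150,a,250);at(x,y,110,v=200)
    print('guard',at(x,y,55,v=90,guard=8));st('down');clamp();st('clamped');at(x,y,130,v=100);st('lifted')
def place(x,y,a,zlow=51):
    at(x,y,130,a,220);at(x,y,64,v=100);print('seat',at(x,y,zlow,v=20,guard=5));st('seated')
E
python3 - <<'E'
from rob import *
import cv2
pick(481.1,183,-0.068)
place(494.9,-98.2,0.085)
c=camera('scene');cv2.imwrite('pics/s3.png',cv2.resize(c['image'][180:280,200:330],(780,600),interpolation=2))
E
```

```text
guard False
down t 16.92 p [481.3 183.   55.4] gap 85.4 F [ 0.2 -0.5 -0. ] gf 0.0
clamped t 17.42 p [481.3 183.1  55.4] gap 37.0 F [-1.5 -0.4  8.5] gf 59.1
lifted t 18.32 p [480.8 182.8 129.5] gap 36.7 F [-0.2  0.3 -0.6] gf 60.0
seat True
seated t 21.12 p [495.1 -98.2  52.4] gap 36.9 F [-0.1  0.5  5.8] gf 60.8
```

View pics/s3.png

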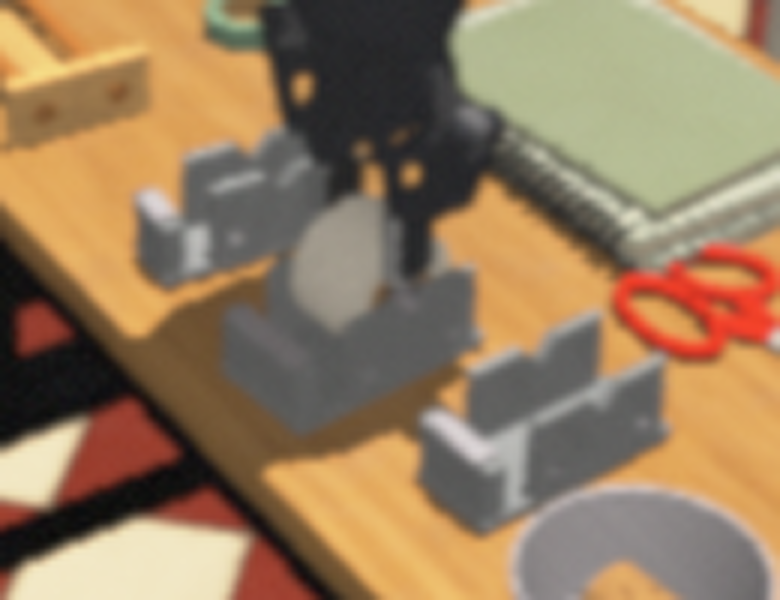

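The wide roll is in its dispenser, stopped at contact at TCP 52.4 against an expected 52. I'll release it, take the middle roll, and check both.

```bash
python3 - <<'E'
from rob import *
from fit import *
open_gripper();wait(.2);at(495.1,-98.2,130,v=150);at(440,100,180,v=250)
c=camera('top');P=cloud(c).reshape(-1,3);P=P[np.isfinite(P).all(1)]
print('wide seated',*cyl(sel(P,(440,560),(-122,-70),(52,90)),30))
r=cyl(sel(P,(430,540),(235,295),(52,90)),30);print('middle',*r)
print('narrow',*cyl(sel(P,(430,540),(325,370),(52,90)),30))
x,y=r[0][0],r[0][1]-1.2
pick(x,y,-0.068);place(522.8,-198.2,0.054)
open_gripper();wait(.2);at(522.8,-198.2,130,v=150);at(440,100,180,v=250)
c=camera('top');P=cloud(c).reshape(-1,3);P=P[np.isfinite(P).all(1)]
print('middle seated',*cyl(sel(P,(440,570),(-215,-175),(52,90)),30))
c=camera('scene');cv2.imwrite('pics/s4.png',cv2.resize(c['image'][180:280,200:330],(780,600),interpolation=2))
E
```

```text
wide seated [ 4.95201220e+02 -9.70806696e+01  4.29205990e+01  1.10681848e-01] 38.97774913162944 353 0.9346701917784945fit.py:7: RuntimeWarning: Mean of empty slice.
  m=Q.mean(0)
  ret = um.true_divide(
Traceback (most recent call last):
  File "fit.py", line 9, in cyl
    o=least_squares(f,[m[0],m[2]-r+5,0],loss='soft_l1',f_scale=1);p=o.x;k=abs(f(p))<2.5
ValueError: Initial guess is outside of provided bounds
```

```bash
python3 - <<'E'
from rob import *
from fit import *
at(430,-150,190,v=250)
c=camera('top');P=cloud(c).reshape(-1,3);P=P[np.isfinite(P).all(1)]
cv2.imwrite('pics/t4.png',cv2.resize(c['image'][130:250,60:220],(800,600),interpolation=2))
for n,y in(('m',(235,295)),('n',(325,370))):
    q=sel(P,(430,540),y,(52,90));print(n,len(q))
    if len(q)>20:print(*cyl(q,30))
st()
E
```

```text
m 306
[ 4.86321894e+02  2.60456612e+02  4.52965948e+01 -6.20515237e-02] 25.96850272801066 251 0.9210596129908576
n 223
[ 4.91962937e+02  3.44861449e+02  4.46245196e+01 -1.37260815e-01] 17.93036497757513 148 0.9938596623634102
 t 24.82 p [ 430.1 -149.   189.9] gap 85.2 F [ 0.1  0.6 -0. ] gf 0.0
```

View pics/t4.png

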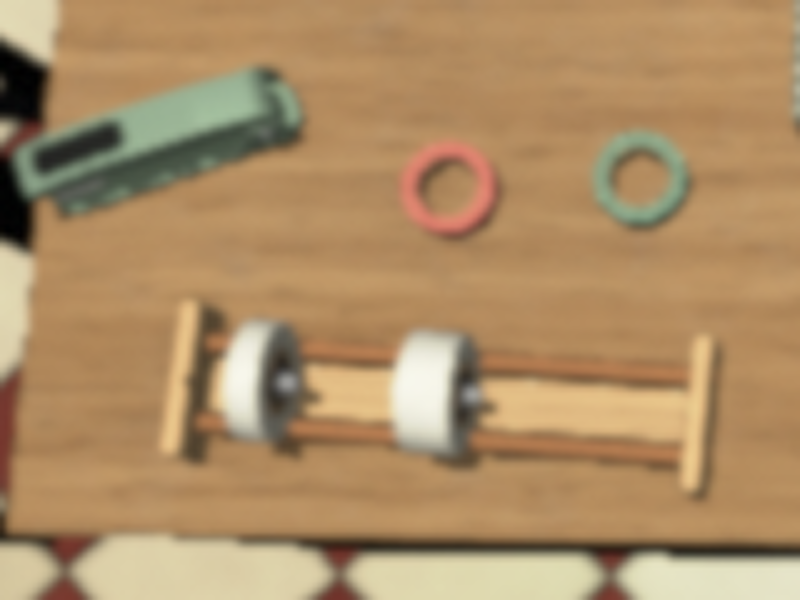

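The narrow (260,380) and middle (435,393) rolls haven't moved in the rack; the arm had only been blocking the view. Both washi rolls are in place. On to the middle roll.

```bash
python3 - <<'E'
from rob import *
from fit import *
pick(486.3,259.2,-0.068);place(522.8,-198.2,0.054)
open_gripper();wait(.2);at(522.8,-198.2,130,v=150);at(430,130,180,v=250)
c=camera('top');P=cloud(c).reshape(-1,3);P=P[np.isfinite(P).all(1)]
print('middle seated',*cyl(sel(P,(440,570),(-222,-175),(52,90)),30))
c=camera('scene');cv2.imwrite('pics/s4.png',cv2.resize(c['image'][180:280,200:330],(780,600),interpolation=2))
E
```

```text
guard False
down t 27.72 p [486.5 259.3  55.4] gap 85.5 F [ 0.6 -0.6  0.4] gf 0.0
clamped t 28.3 p [486.4 259.2  55.2] gap 23.8 F [-0.8 -1.   6.1] gf 61.6
lifted t 29.2 p [486.1 259.1 129.5] gap 23.6 F [ 0.3  0.8 -0.1] gf 61.0
seat True
seated t 32.82 p [ 523.1 -198.1   52.2] gap 23.6 F [ 0.4 -0.5  4.8] gf 61.7
middle seated [ 5.23645014e+02 -2.00743761e+02  4.30004576e+01  5.03373506e-02] 33.23765778982887 230 0.9037637406559593
```

View pics/s4.png

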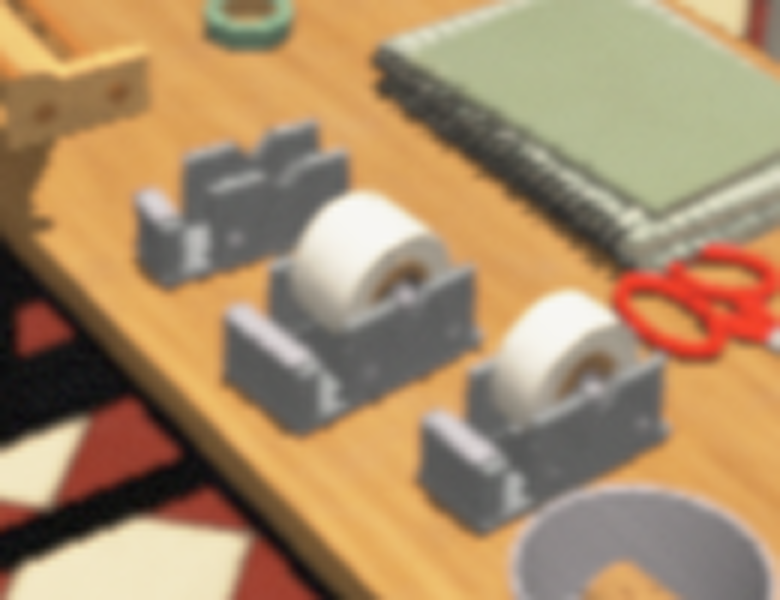

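Both the wide roll (370,260) and the middle roll (570,360) have their spindles down in the notches. Now the narrow roll.

```bash
python3 - <<'E'
from rob import *
from fit import *
pick(492,344,-0.068);place(504.5,1.6,-0.09)
open_gripper();wait(.2);at(504.5,1.6,130,v=150);at(430,-200,200,v=250)
c=camera('top');P=cloud(c).reshape(-1,3);P=P[np.isfinite(P).all(1)]
print('narrow seated',*cyl(sel(P,(440,570),(-15,20),(52,90)),30))
d=cv2.resize(c['image'][150:250,220:350],(780,600),interpolation=2);cv2.imwrite('pics/t5.png',d)
at(300,330,230,v=250)
st();c=camera('scene');cv2.imwrite('pics/s5.png',cv2.resize(c['image'][150:310,180:380],(750,600),interpolation=2))
E
```

```text
guard False
down t 38.06 p [492.1 344.2  55.3] gap 85.1 F [0.4 0.2 0.5] gf 0.0
clamped t 38.71 p [492.1 344.   55.1] gap 13.6 F [-0.   0.3  2.3] gf 61.2
lifted t 39.61 p [491.7 343.8 129.5] gap 13.8 F [ 0.7  0.5 -0.5] gf 61.1
seat True
seated t 42.71 p [504.5   1.6  52. ] gap 13.7 F [ 0.1 -0.4  7. ] gf 62.1
narrow seated [ 5.04953227e+02  2.03351577e+00  4.30029915e+01 -1.08884771e-01] 15.290081381194529 136 0.8273170066805638
 t 47.7 p [300.2 329.3 230. ] gap 85.6 F [-0.3  0.7 -0.6] gf 0.0
```

View pics/s5.png

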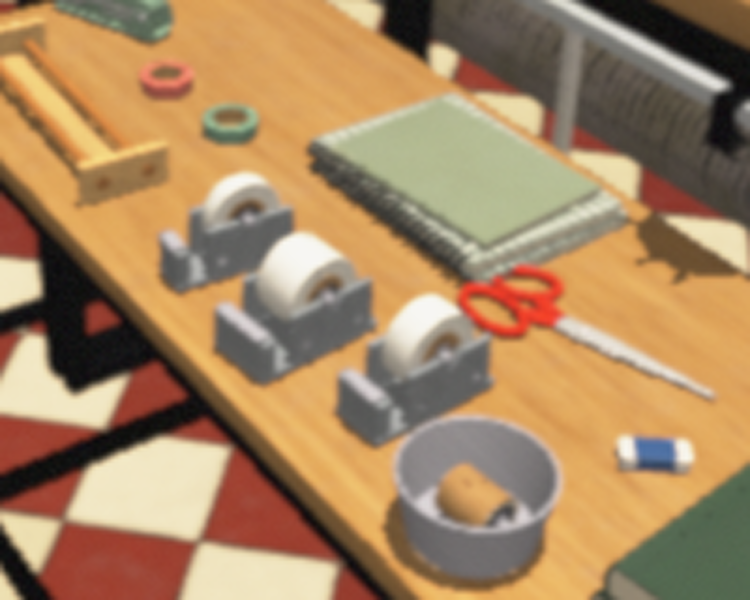

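View pics/t5.png

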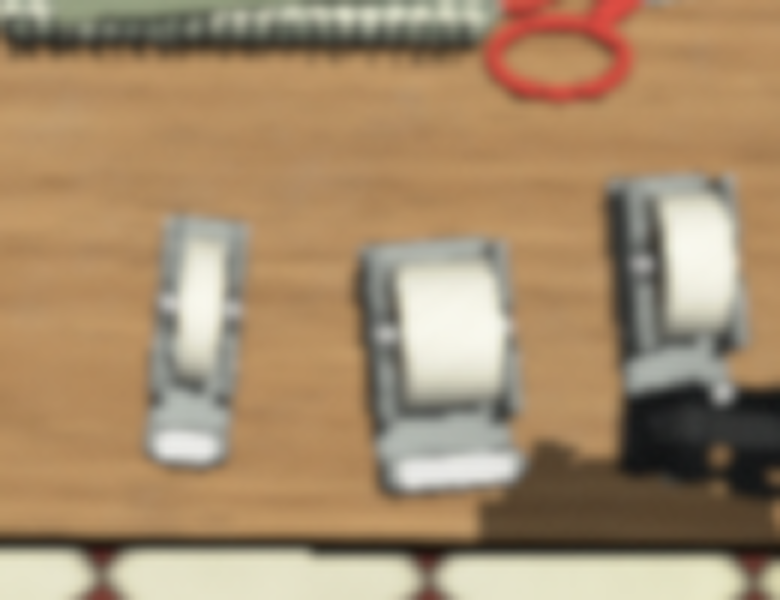

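All three rolls sit with their spindle ends in the notches: narrow (200,305), wide (450,330) and middle (695,265). Every axis fits at about 43 mm, the same height the seated core gave. The core is in the tub and both washi rolls are untouched, so I'll hand in.

```bash
python3 -c "
from workcell import *
print(finish_job())"
```

```text
the job is handed in; nothing more can be done
None
```

The job is handed in at about 48 s of the 136 s allowed: the spent core went into the steel tub first, then each roll was seated in the dispenser of its own width, and the two loose decorative rolls were not touched.

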